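# Close a sprung joint housing on its dowels

### The arm

A 7-joint arm with a two-finger parallel gripper is mounted at the origin on the work surface. World frame = base frame: x ahead of the robot, y to its left, z up, the work surface at z = 0. Lengths are in m, angles in rad, forces in N, time in s.
With the tool pointing down it reaches from about 0.4 to 0.875 m from the base axis. Payload 19.3 kg.
Tool frame: the origin (TCP) lies on the centre line of the jaws, within the pads' length; the fingertips stand 25 mm ahead of it and the grasp point (between the pads) lies 6 mm ahead of it (tips_ahead is the distance from the TCP to the fingertips, in m); z points along the fingers, y is the direction in which the jaws open and shut (so a half turn about z gives the same grasp; the last joint's range is limited). The gripper opens to 85 mm and grips with 20 to 120 N. Pads are 22 mm wide; open, the fingers measure 114 mm over their backs; the gripper's body (76 mm by 85 mm) begins 54 mm behind the grasp point. The pads swing forward as they close: fully open they stand 13 mm farther back than shut.
Start: joints at [-1.285, 0.521, -0.036, 1.599, 0.021, 1.021, -0.113], TCP at [0.218, 0.586, 0.256] pointing down, gripper open.
Joint ranges: [-2.91, 2.91], [-0.3, 2.13], [-1.5, 1.42], [0.17, 2.43], [-1.26, 4.41], [0.16, 1.93], [-2.52, 2.52]. Speed limits (rad/s): [1.89, 1.89, 2.39, 2.39, 3.01, 3.01, 3.01].

### API

Orientations are given as [roll, pitch, yaw] about the fixed x, y, z axes, in that order (R = Rz(yaw) Ry(pitch) Rx(roll)).
In Python, from workcell import observe, grab_frame, job_done, outline_of, tips_ahead gives the robot as it stands. The module is installed in compiled form; this text tells all that it offers.
- The arm moves only by the tool move_arm, never from a script. Its argument "motion" is a list of rows, each a list of 2 entries, a list of its own where there are three numbers: the shift along the world's x, y, z in mm, then the turn, a rotation vector about the world's x, y, z in rad. A call has 1 to 12 rows; each row is the pose to reach, as a shift and turn from the pose commanded when the call began; what a row does not reach only later rows make up. A row lasts 1/8 s, in which the tool goes at most 62.5 mm and 10.7 degrees, less where a joint would pass 70% of its speed; a pose out of reach is approached as far as the arm can. A call with a gripper value outside its range is refused whole. "jaw" is the finger opening in mm, from 0 to 85.4, set as the call begins (left out, the last holds). The fingers move at their own pace and stop on an object; "grip_force" is the grip in N (left out, the last holds). Time passes only in rows, so rows that repeat a pose let the fingers close. It gives the time, the measured TCP pose, the force and the opening at its end, in the units of the state.
- observe(): the state, without advancing time (a new reading comes with each control period).
- grab_frame(name): name is "side" or "top"; returns a dict with "frame" (384x512x3 uint8, red, green, blue), "fx", "fy", "cx", "cy" (pixels), "T" (4x4, takes a point from camera to world coordinates). Camera axes: x right, y down, z forward; pixel columns grow to the right and rows downward; lengths in m; the calibration is good to about 2 mm. A picture is of the moment at which its call begins. There is no depth.
- job_done(): hands the job in, once; it reports no verdict.
Trained networks look in the newest picture that a camera, given by its name, has taken for a name from the list of things; names that differ only in an ending like _2 or _b are one class to them, and where a whole thing is asked for, a point or a joint stands for the part that bears it (a point fixed in the world has none). Each returns a list of dicts, best first, with "score" (0 to 1); they miss things now and then, are a little off and sometimes report something else, mostly with a low value. They report only what shows in the picture. A call takes as long as a camera call. They do not tell look-alikes from the thing itself.
- outline_of(label, camera): "pixels" (384x512 bool, what is visible of it) and "pixel" ([column, row] in pixels, amid what is visible of it).
The state is a dict: "clock": time; "qpos": joint angles; "qd": joint speeds; "joint_efforts": joint torques, N m; "position": TCP position; "tool_rot": TCP orientation; "force": force on the tool from outside, world axes, zero at the start; "moment": the same for the moment, N m; "grip_width": finger opening in m.
Only numpy, scipy, OpenCV 4.12 (cv2) and the standard library are available. Lean on these libraries where they do the work, as an engineer would, in place of code of your own. Each camera call takes 0.05 s, during which the arm holds its last target.

### The job

Get this robot-joint housing closed: first prove its belt tensioner by pulling the sprung slide out until its pointer lines stand on the bold line of the scales, hold it there for a second, and let it spring back home. Then set the loose cover on the lower half's two dowels, the right way round, and press it down against the preload spring until the two halves meet flush all round; finish while still holding it pressed shut, without letting go. Leave the mouse, the tape roll and the small bin where they are.

Things in the scene. Friction and masses are not known exactly. Their poses are not given: they have to be found in the camera images.
- base: Lower half of an aluminium housing, fixed on a dark plate (x -150 to +80, y +-65, 10 mm thick). Origin on the bench under the housing's centre; z up, x to the end with the lug. Open tub 100 (x) x 80 (y) mm, rim 50 mm above the bench, 16 x 34 mm lug on its +x end; the tensioner slide comes out of the -x end. Place and yaw vary; it may stand left or right.
- split (a point): Centre of the tub's rim plane, 50 mm above base's origin; the cover's origin belongs here when shut.
- pad (a point): Top centre of the sprung preload pad (40 mm across) in the middle of the tub; free, it is 5 mm above the rim, so the cover left alone rests 5 mm too high. Its spring takes 5 N to start and 12 N to go level with the rim, less the cover's weight of 2 to 4 N: a push of 10 to 20 N by the robot shuts the housing; let go, the cover rises again.
- dowel0 (a point): Tip of the steel dowel at x = +36, y = +26 mm in base's frame. Dowels are 8 mm across, stand 20 mm above the rim; the top 8 mm taper to 3 mm across.
- dowel1 (a point): Tip of the other dowel, same size, at x = -36, y = -18 mm in base's frame. (The pair is not symmetric: the cover fits only one way round.)
- tension (a joint): Pull of the tensioner slide in m: 0 = home (drawn in by its spring), growing as it is pulled along base's -x, stop at 0.050. The bold line is at 0.030. The spring needs about 2 N to start and 6.5 N at the bold line; let go, it springs home.
- tab (a point): Top centre of the slide's upright black pull tab, 16 x 16 mm; sides free from 17 to 65 mm (its top) above the bench. Below is a steel cross foot, 68 mm long in y, with a thin black pointer line on each end, in line with the tab's centre. Home, the tab's centre is 85 mm to -x of base's origin, 35 mm from the housing's wall; it moves with the slide.
- mark (a point): Point on the plate's top 115 mm to -x of base's origin, level with the bold line (3 mm wide, across the whole strip) of the two white scale strips beside the slide; thin short lines every 10 mm, the first at home. The tab's centre is over it when pulled to the bold line.
- cover: Loose upper half, aluminium, 0.22 to 0.41 kg, right way up on the bench. Origin: centre of its flat underside; x to its lug, z up. Plate 100 (x) x 80 (y) x 16 mm, 16 x 34 mm lug on the +x end, two 10 mm through holes; on top in the middle a block 44 (x) x 36 (y) x 34 mm to hold (top at 50 mm). Shut, its x points as base's and the dowels stick out 4 mm above the plate.
- hole0 (a point): Centre of the cover's hole for dowel0, at the underside (x = +36, y = +26 mm in cover's frame).
- hole1 (a point): Centre of the cover's hole for dowel1, at the underside (x = -36, y = -18 mm in cover's frame).
- mouse: Black computer mouse 100 x 58 x 33 mm, bystander on the bench beyond the work. Origin under its centre.
- tape: Grey ring of tape, 90 mm across, 24 mm high, bystander beside the work. Origin under its centre.
- screwbin: Small open grey bin of screws, 100 x 75 x 40 mm, bystander beside the work. Origin under its centre.
Not all that is in view belongs to the job. What is shaped like the cover but green is not meant.

How it is judged:
On the way, in this order (a step that is already met when the one before it is completed fails the run):
1. the tensioner slide is pulled to the bold line (30 mm, within 5 mm) and held there for half a second (value of joint tension between 0.025 and 0.035 m), for 0.5 s.
2. the slide has sprung back home, before the cover is on the dowels (value of joint tension below 0.005 m and distance between cover and split above 0.03 m), for 0.1 s.
At the end, for the whole second after the job is handed in: Through the last second the robot touches the cover (over 2 N) and keeps it pressed down: cover's underside within 2 mm of the rim, level within 0.03 rad, both holes on their dowels (centre within 3 mm, holes within 4 mm, yaw within 0.06 rad), still, and the tensioner slide home (within 5 mm) (z of cover in the frame of split between -0.003 and 0.002 m and horizontal distance between cover and split below 0.003 m and angle between the x axis of cover and the x axis of base, either way round below 0.06 rad and horizontal distance between hole0 and dowel0 below 0.004 m and horizontal distance between hole1 and dowel1 below 0.004 m and angle between cover's own z axis and vertical below 0.03 rad and linear speed of cover below 0.02 m/s and value of joint tension below 0.005 m and contact force between any of the fingers, the arm and cover above 2 N); the arm keeps its last pose, push and grip.
It fails at once if the mouse is shifted by more than 30 mm (distance of mouse from where it was at the start of the episode above 0.03 m).
It fails at once if the tape roll is shifted by more than 30 mm (distance of tape from where it was at the start of the episode above 0.03 m).
It fails at once if the small bin is shifted by more than 30 mm (distance of screwbin from where it was at the start of the episode above 0.03 m).
It also fails if it takes over 58 s, if anything falls off the work surface, if the arm or the gripper's body presses on something with over 40 N, if the wrist force passes 120 N, or if a joint passes its speed limit or range.

## Working session

There is one attempt and no reset: what is moved stays moved. The work goes in short steps, Python scripts to look and compute and a tool call to move; the robot and the scene stay as the last step left them, time stands still between calls to the robot, and variables do not carry over. Pictures are saved under pics/ and viewed, and the job is handed in when it is done.

Besides the shell and the picture viewer there is one more tool, called after "Emit:" as name([rows], argument=value, ...), one row to a line, values as JSON. move_arm: Moves the arm, as the interface text tells. Its arguments: {"type":"object","properties":{"motion":{"type":"array"},"jaw":{"type":"number"},"grip_force":{"type":"number"}},"required":["motion"]}

```bash
mkdir -p pics; python3 - <<'E'
from workcell import *
import cv2, numpy as np, pickle
s=observe(); print(s, tips_ahead)
d={}
for n in ("side","top"):
    f=grab_frame(n); d[n]=f
    cv2.imwrite(f"pics/{n}0.png",cv2.resize(f["frame"][:,:,::-1],(768,576),interpolation=cv2.INTER_CUBIC))
    print(n,f["fx"],f["fy"],f["cx"],f["cy"],f["T"])
    for l in ["base","tab","mark","cover","mouse","tape","screwbin","pad","dowel0","dowel1","hole0","hole1"]:
        try:
            for r in outline_of(l,n): print(l,n,round(r["score"],2),r["pixel"],int(r["pixels"].sum()))
        except Exception as e: print(l,e)
pickle.dump(d,open("d0.pkl","wb"))
E
```

```text
{'clock': 0.0, 'qpos': array([-1.28521388,  0.52201754, -0.03633914,  1.59998492,  0.02122778,
        1.02106588, -0.11279542]), 'qd': array([-0.00116028, -0.00111199,  0.00083973, -0.0001782 ,  0.0004071 ,
        0.0008061 ,  0.00115582]), 'joint_efforts': array([ 4.46659942e-05, -9.27099895e+01,  1.97887927e+00, -3.69965744e+01,
        1.77231448e-02,  7.47269980e-03, -4.75821622e-06]), 'position': array([0.21763298, 0.58557576, 0.25573165]), 'tool_rot': array([-3.14050683e+00,  9.37542823e-05,  2.78582915e+00]), 'force': array([-0.28679138,  0.17027985,  0.27286835]), 'moment': array([ 0.02778961, -0.01809571,  0.04129357]), 'grip_width': 0.08524108646150295} 0.025
side 364.0532169575628 364.0532169575628 248.08860510026133 188.73098447204904 [[-0.97993702 -0.12686419  0.15371697  0.46663453]
 [-0.19825494  0.69961548 -0.68646424  0.66235073]
 [-0.02045504 -0.70316688 -0.71073057  0.7608808 ]
 [ 0.          0.          0.          1.        ]]
base side 0.68 [274.7, 264.8] 4618
tab side 0.58 [294.0, 262.0] 230
mark side 0.82 [273.7, 265.6] 4548
cover side 0.8 [321.5, 171.3] 807
[... 758 characters left out ...]
     1.        ]]
base top 0.61 [204.9, 217.6] 3062
tab top 0.67 [204.6, 233.5] 116
mark top 0.95 [209.4, 218.3] 3047
cover top 0.77 [319.1, 256.3] 945
cover top 0.72 [311.2, 202.2] 855
cover top 0.63 [205.4, 220.4] 3053
cover top 0.56 [342.1, 148.4] 805
mouse top 0.91 [265.5, 142.5] 512
mouse top 0.29 [206.1, 221.4] 3065
mouse top 0.15 [311.8, 201.7] 853
tape top 0.93 [394.1, 207.8] 473
screwbin top 0.6 [134.3, 195.6] 935
dowel0 top 0.8 [207.2, 218.8] 3036
dowel1 top 0.8 [207.2, 218.8] 3036
hole0 top 0.79 [309.6, 201.4] 875
hole0 top 0.72 [317.0, 252.6] 872
hole0 top 0.58 [338.6, 146.4] 789
hole1 top 0.79 [309.6, 201.4] 875
hole1 top 0.72 [317.0, 252.6] 872
hole1 top 0.58 [338.6, 146.4] 789
```

View pics/side0.png

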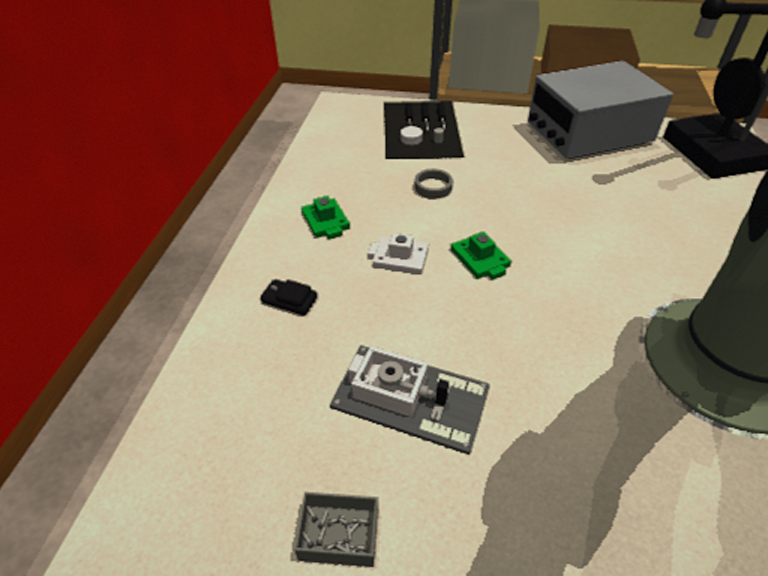

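View pics/top0.png

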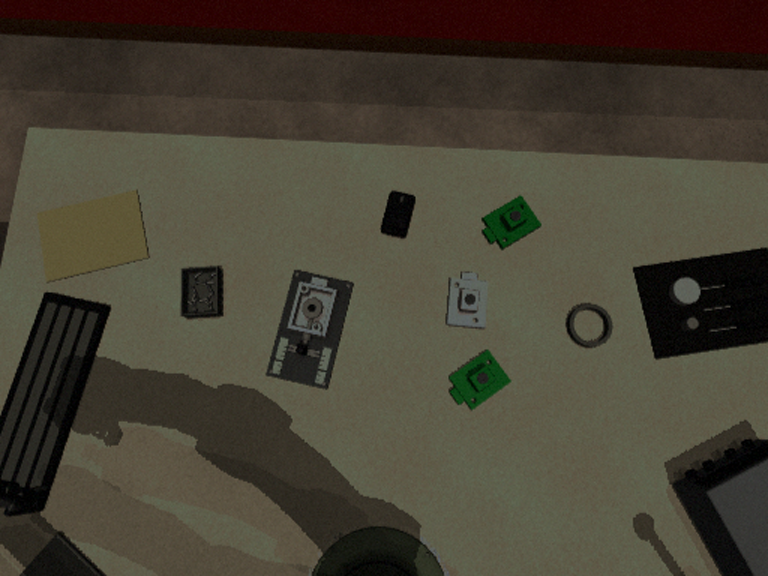

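The top view shows the grey/white cover at about (467,298) in the 1.5x picture, with green look-alikes at (510,222) and (480,380). The base is at (310,330), the tape at (590,325), the bin at (202,292) and the mouse at (398,214). Next I'll take close crops.

```bash
python3 - <<'E'
import cv2, numpy as np, pickle
d=pickle.load(open("d0.pkl","rb"))
def crop(n,x0,y0,w,h,k):
    im=d[n]["frame"][y0:y0+h,x0:x0+w,::-1].astype(float)
    im=np.clip(im*(255/np.percentile(im,99.5)),0,255).astype(np.uint8)
    return cv2.resize(im,(w*k,h*k),interpolation=cv2.INTER_CUBIC)
cv2.imwrite("pics/c1.png",crop("top",170,175,80,90,6))
cv2.imwrite("pics/c2.png",crop("top",285,170,60,60,9))
cv2.imwrite("pics/c3.png",crop("side",215,225,120,80,6))
cv2.imwrite("pics/c4.png",crop("side",235,145,60,45,12))
E
```

```text
(no output)
```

View pics/c1.png

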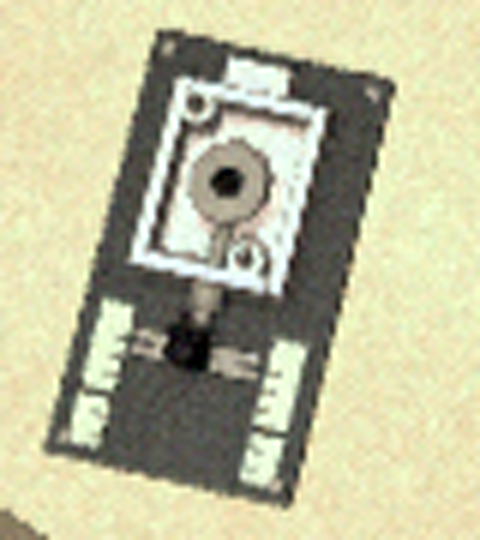

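View pics/c2.png

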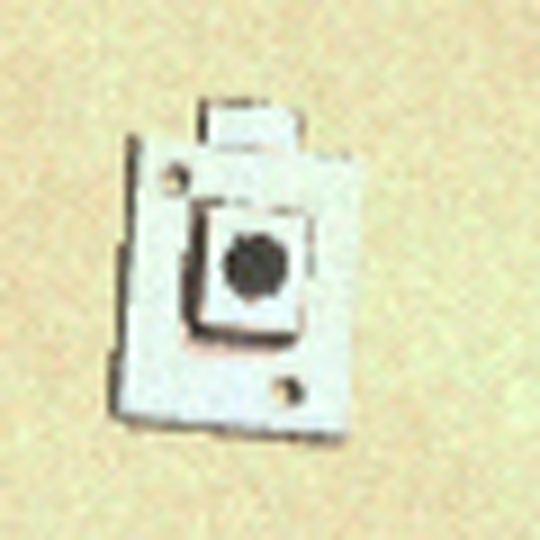

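View pics/c3.png

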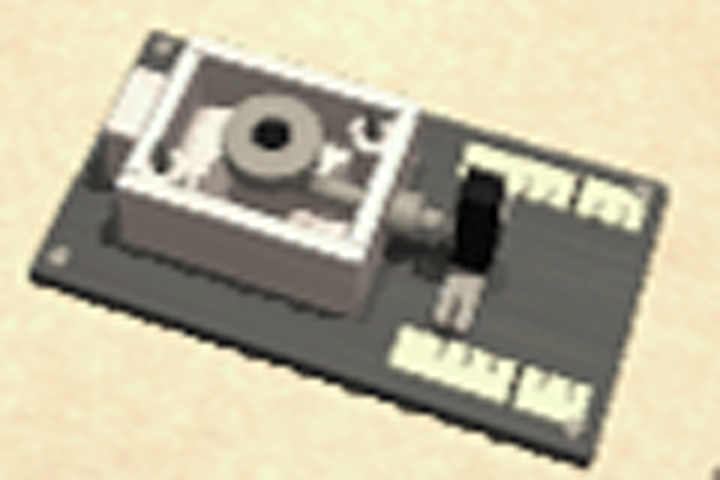

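View pics/c4.png

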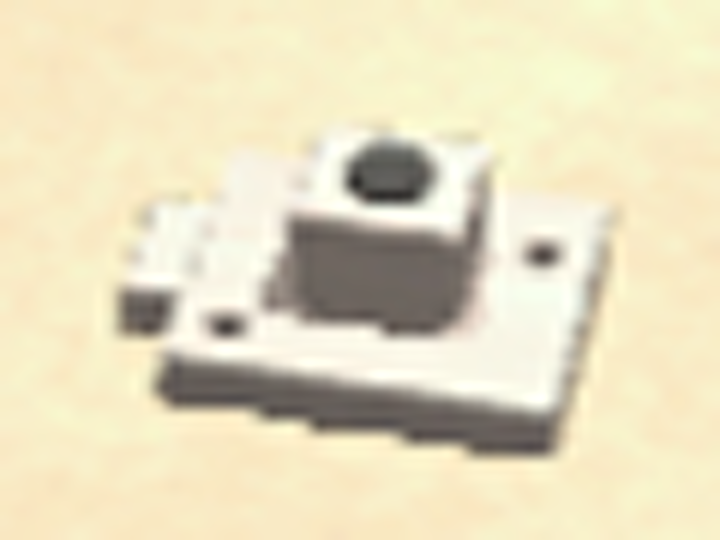

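```bash
cat > h.py <<'E'
import numpy as np, cv2
from scipy.optimize import least_squares
def proj(f,P):
    T=f["T"]; p=(np.atleast_2d(P)-T[:3,3])@T[:3,:3]
    return np.c_[f["fx"]*p[:,0]/p[:,2]+f["cx"], f["fy"]*p[:,1]/p[:,2]+f["cy"]]
def cr(uv,x0,y0,k): return (np.array(uv,float)+.5)/k-.5+np.array([x0,y0])
def place(q,L):
    c,s=np.cos(q[2]),np.sin(q[2]); L=np.array(L,float)
    return np.c_[q[0]+c*L[:,0]-s*L[:,1], q[1]+s*L[:,0]+c*L[:,1], L[:,2]]
def fit(obs,q0):
    # obs: list of (frame, local pts m, pixels)
    fun=lambda q: np.concatenate([(proj(f,place(q,L))-uv).ravel() for f,L,uv in obs])
    r=least_squares(fun,q0,loss="soft_l1"); return r.x, fun(r.x).reshape(-1,2)
E
python3 - <<'E'
from h import *
import pickle
d=pickle.load(open("d0.pkl","rb")); t,s=d["top"],d["side"]
mm=lambda a: np.array(a,float)/1000
bT=(t,mm([[80,65,10],[80,-65,10],[-150,65,10],[-150,-65,10],[36,26,70],[-36,-18,70],[0,0,55]]),cr([(160,32),(393,85),(45,450),(290,505),(198,103),(245,255),(228,180)],170,175,6))
bS=(s,mm([[80,-65,10],[-150,-65,10],[-150,65,10],[80,65,10],[50,-40,50],[-50,-40,50],[50,40,50],[-50,40,50],[0,0,55]]),cr([(155,32),(665,185),(588,452),(32,272),(193,40),(415,103),(118,185),(370,258),(272,133)],215,225,6))
cT=(t,mm([[50,40,16],[50,-40,16],[-50,-40,16],[36,26,16],[-36,-18,16],[0,0,50],[66,17,16],[66,-17,16]]),cr([(133,140),(355,157),(345,437),(176,180),(290,390),(256,266),(205,100),(300,108)],285,170,9))
cS=(s,mm([[0,0,50],[36,26,16],[-36,-18,16],[50,40,16],[-50,40,16],[-50,-40,16],[22,18,50],[-22,18,50],[-22,-18,50]]),cr([(390,172),(225,325),(540,253),(165,355),(550,410),(612,212),(290,212),(470,235),(490,145)],235,145,12))
for n,o,q0 in (("base",[bT,bS],[.55,.15,-.2]),("cover",[cT,cS],[.55,-.1,0])):
    for k in ([o[0]],[o[1]],o):
        q,r=fit(k,q0); print(n,len(k),q.round(4),np.abs(r).mean().round(2)); 
    print(r.round(1).tolist())
# bystanders
for n,px in (("mouse",(398,214)),("bin",(202,292)),("tape",(590,325)),("green1",(510,222)),("green2",(480,380)),("blk",(60,400))):
    q,r=fit([(t,np.zeros((1,3))+[0,0,.015],np.array([px])/1.5)],[.5,0,0]); print(n,q[:2].round(3))
E
```

```text
base 1 [ 0.5537  0.1601 -0.1755] 0.42
base 1 [ 0.5533  0.1648 -0.1661] 0.73
base 2 [ 0.5536  0.1628 -0.1686] 0.77
[[-1.0, -0.6], [-0.3, -0.8], [-0.6, 0.5], [-0.4, 0.6], [-1.6, -0.7], [-1.1, 0.1], [-0.6, 0.6], [-0.7, -1.2], [1.2, -1.2], [1.2, 0.3], [-0.7, -0.9], [-0.2, -1.9], [1.6, -1.1], [-0.2, -0.6], [-1.3, 0.1], [0.2, -0.4]]
cover 1 [ 0.5892 -0.1589 -0.0309] 0.21
cover 1 [ 0.589  -0.1556 -0.0447] 0.22
cover 2 [ 0.5892 -0.1575 -0.043 ] 0.32
[[0.0, -0.3], [0.5, 0.1], [-0.3, 0.1], [-0.7, -0.1], [-0.9, 0.2], [-0.7, 0.2], [-0.4, -0.1], [-0.3, 0.0], [0.1, -0.0], [0.3, -0.4], [0.2, -0.4], [-0.4, -0.5], [0.4, -0.1], [-0.1, -1.0], [-0.1, -0.5], [-0.5, -0.3], [0.2, -0.6]]
mouse [ 0.776 -0.005]
bin [0.583 0.399]
tape [ 0.554 -0.417]
green1 [ 0.771 -0.248]
green2 [ 0.429 -0.189]
blk [0.346 0.659]
```

```bash
python3 - <<'E'
from h import *
import pickle
d=pickle.load(open("d0.pkl","rb")); t,s=d["top"],d["side"]
for f,uv,a in ((t,(188,338),(170,175,6)),(s,(483,180),(215,225,6))):
    print(fit([(f,np.array([[0,0,.065]]),cr([uv],*a))],[.47,.17,0])[0][:2])
def ov(f,q,segs,x0,y0,w,h,k,name):
    im=f["frame"][y0:y0+h,x0:x0+w,::-1].astype(float)
    im=np.clip(im*(255/np.percentile(im,99.5)),0,255).astype(np.uint8)
    im=cv2.resize(im,(w*k,h*k),interpolation=cv2.INTER_CUBIC)
    for L,c in segs:
        p=((proj(f,place(q,np.array(L)/1000))-[x0,y0]+.5)*k-.5)
        cv2.polylines(im,[np.round(p).astype(int)],True,c,1)
    return im
R=lambda a,b,c,e,z:[[a,c,z],[b,c,z],[b,e,z],[a,e,z]]
C=lambda x,y,r,z:[[x+r*np.cos(a),y+r*np.sin(a),z] for a in np.linspace(0,6.28,20)]
B=[(R(-150,80,-65,65,10),(0,0,255)),(R(-50,50,-40,40,50),(255,0,0)),(C(0,0,20,55),(0,200,0)),(C(36,26,3,70),(255,0,255)),(C(-36,-18,3,70),(255,0,255)),(R(-93,-77,-8,8,65),(0,255,255))]
a=ov(t,[.5537,.1601,-.170],B,170,175,80,90,5,"")
b=ov(s,[.5533,.1648,-.170],B,215,225,70*0+80,90,5,"")
cv2.imwrite("pics/o1.png",np.hstack([a,b])[:, :800])
E
```

```text
[0.47349973 0.17339366]
[0.47017062 0.17762651]
```

View pics/o1.png

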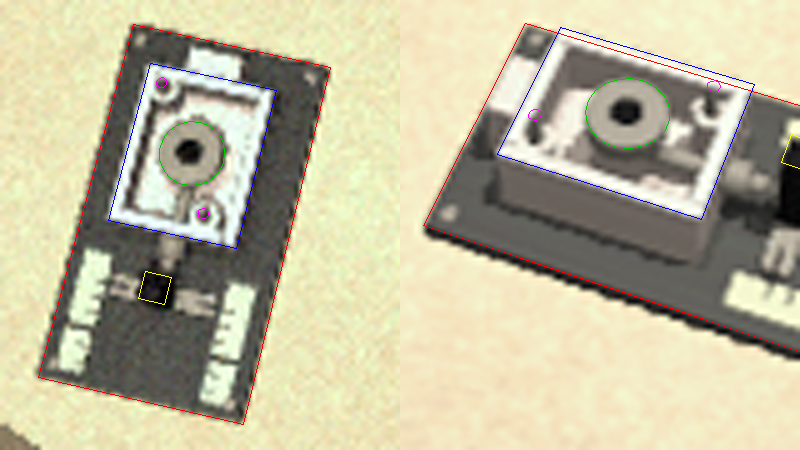

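Emit:
move_arm([
  [[50,-82,-20],[0,0,0.03]],
  [[100,-164,-45],[0,0,0.07]],
  [[150,-246,-70],[0,0,0.11]],
  [[200,-327,-95],[0,0,0.15]],
  [[235,-385,-110],[0,0,0.18]],
  [[252,-409,-116],[0,0,0.186]],
  [[252,-409,-116],[0,0,0.186]],
  [[252,-409,-116],[0,0,0.186]],
  [[252,-409,-116],[0,0,0.186]],
  [[252,-409,-116],[0,0,0.186]],
], jaw=60)

```text
clock: 2.55
position: [0.4697, 0.1772, 0.1403]
tool_rot: [3.141, -0.0, 2.972]
force: [-0.3, 0.7, 0.4]
grip_width: 0.06
```

Emit:
move_arm([
  [[0,0,-30],[0,0,0]],
  [[0,0,-60],[0,0,0]],
  [[0,0,-86],[0,0,0]],
  [[0,0,-88],[0,0,0]],
  [[0,0,-88],[0,0,0]],
])

```text
clock: 3.18
position: [0.4698, 0.1777, 0.0531]
tool_rot: [3.141, 0.0, 2.973]
force: [-0.5, 0.5, 0.4]
grip_width: 0.0601
```

```bash
cat > snap.py <<'E'
import sys,cv2,numpy as np
from workcell import *
def snap(n,x0,y0,w,h,k,name):
    f=grab_frame(n); im=f["frame"][y0:y0+h,x0:x0+w,::-1].astype(float)
    im=np.clip(im*(255/np.percentile(im,99)),0,255).astype(np.uint8)
    cv2.imwrite("pics/"+name,cv2.resize(im,(w*k,h*k),interpolation=cv2.INTER_CUBIC)); return f
if __name__=="__main__":
    a=sys.argv; snap(a[1],*map(int,a[2:7]),a[7])
E
python3 snap.py side 215 205 130 100 6 s1.png; python3 snap.py top 165 170 100 100 6 t1.png
```

```text
(no output)
```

View pics/s1.png

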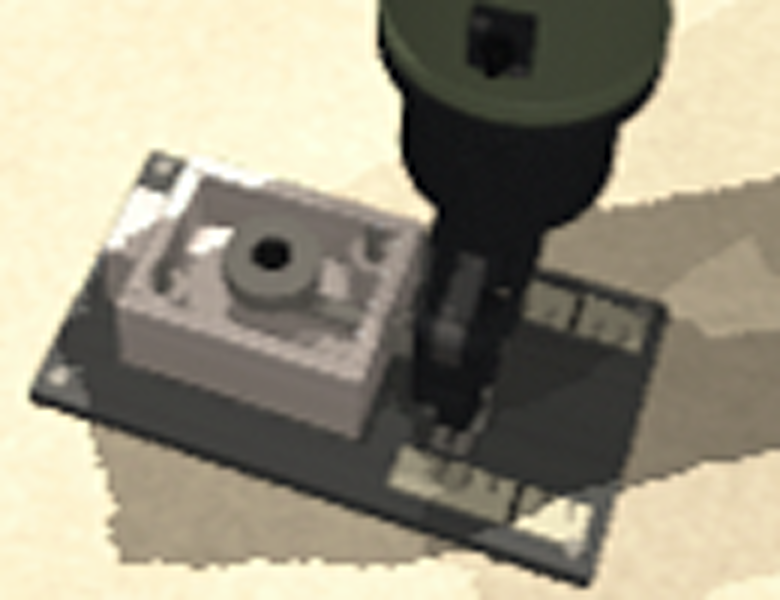

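View pics/t1.png

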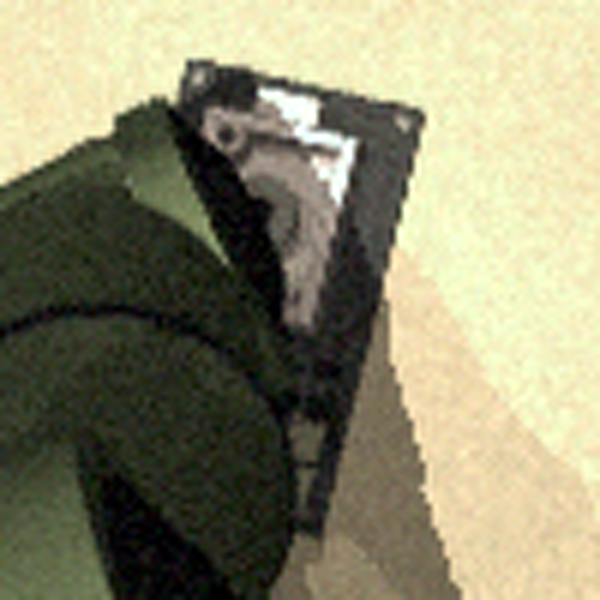

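The side view shows the fingers straddling the tab, with the pointer line in line with the finger at about (447,440). Next I'll close the jaws.

Emit:
move_arm([
  [[0,0,0],[0,0,0]],
  [[0,0,0],[0,0,0]],
  [[0,0,0],[0,0,0]],
  [[0,0,0],[0,0,0]],
  [[0,0,0],[0,0,0]],
  [[0,0,0],[0,0,0]],
], jaw=5, grip_force=40)

```text
clock: 4.03
position: [0.4703, 0.1786, 0.0529]
tool_rot: [3.139, 0.001, 2.973]
force: [-0.5, 9.0, 6.9]
grip_width: 0.0152
```

Emit:
move_arm([
  [[0,1.3,0],[0,0,0]],
  [[-4,2,0],[0,0,0]],
  [[-10,3,0],[0,0,0]],
  [[-16,4,0],[0,0,0]],
  [[-22,5,0],[0,0,0]],
  [[-27,6,0],[0,0,0]],
  [[-30,6.5,0],[0,0,0]],
  [[-30.5,6.5,0],[0,0,0]],
  [[-30.5,6.5,0],[0,0,0]],
  [[-30.5,6.5,0],[0,0,0]],
  [[-30.5,6.5,0],[0,0,0]],
])

```text
clock: 5.4
position: [0.4408, 0.1839, 0.053]
tool_rot: [3.14, 0.003, 2.972]
force: [5.5, 1.5, 4.5]
grip_width: 0.0154
```

```bash
python3 snap.py side 255 225 90 80 8 s2.png;python3 -c "
from workcell import *;s=observe();print(s['clock'],s['position'],s['force'])"
```

```text
5.45 [0.44082532 0.18390601 0.05296797] [6.94316071 1.82849296 4.82840091]
```

View pics/s2.png

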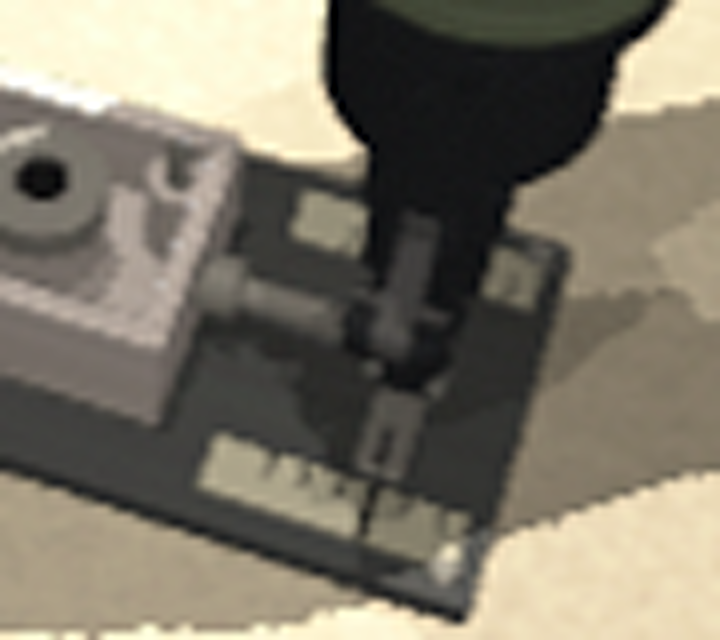

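The pointer at (378,470) lines up with the bold line at (368,510). The force is about 7 N, which agrees with the 6.5 N given for that point. Next I'll hold it there.

Emit:
move_arm([
  [[0,0,0],[0,0,0]],
  [[0,0,0],[0,0,0]],
  [[0,0,0],[0,0,0]],
  [[0,0,0],[0,0,0]],
  [[0,0,0],[0,0,0]],
  [[0,0,0],[0,0,0]],
  [[0,0,0],[0,0,0]],
  [[0,0,0],[0,0,0]],
  [[0,0,0],[0,0,0]],
])

```text
clock: 6.58
position: [0.4408, 0.1839, 0.053]
tool_rot: [3.14, 0.003, 2.971]
force: [6.9, 1.9, 4.7]
grip_width: 0.0153
```

Emit:
move_arm([
  [[0,0,0],[0,0,0]],
  [[0,0,0],[0,0,0]],
  [[0,0,0],[0,0,0]],
  [[0,0,0],[0,0,0]],
], jaw=60)

```text
clock: 7.08
position: [0.4391, 0.1833, 0.0523]
tool_rot: [-3.141, -0.0, 2.972]
force: [0.9, 0.0, -0.2]
grip_width: 0.0596
```

```bash
python3 snap.py side 255 225 90 80 8 s3.png
```

```text
(no output)
```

View pics/s3.png

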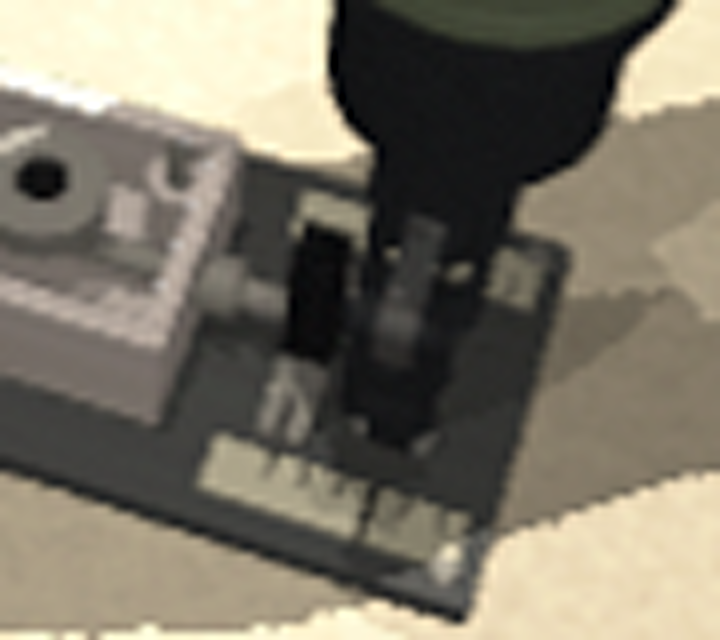

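The slide is home again: the tab is back at (318,290) with its pointer at the first tick. Next is the cover.

Emit:
move_arm([
  [[0,0,40],[0,0,0]],
  [[0,0,95],[0,0,0]],
  [[22,-50,120],[0,0,0.02]],
  [[44,-100,120],[0,0,0.04]],
  [[67,-150,120],[0,0,0.06]],
  [[90,-205,120],[0,0,0.08]],
  [[112,-255,110],[0,0,0.1]],
  [[135,-305,100],[0,0,0.12]],
  [[150,-339,80],[0,0,0.13]],
  [[150,-339,70],[0,0,0.13]],
  [[150,-339,70],[0,0,0.13]],
])

```text
clock: 8.5
position: [0.5886, -0.1549, 0.1215]
tool_rot: [3.141, -0.002, 3.102]
force: [-0.3, 0.5, -0.5]
grip_width: 0.0599
```

```bash
python3 snap.py side 215 120 110 80 7 s4.png; python3 snap.py top 265 150 100 90 7 t4.png;python3 -c "
from workcell import *;s=observe();print(s['clock'],s['position'],s['tool_rot'],s['force'])"
```

```text
8.6 [ 0.58930396 -0.15446721  0.12276062] [3.14118720e+00 2.36128013e-04 3.10308451e+00] [-0.00740287 -0.48779361 -0.88727252]
```

View pics/s4.png

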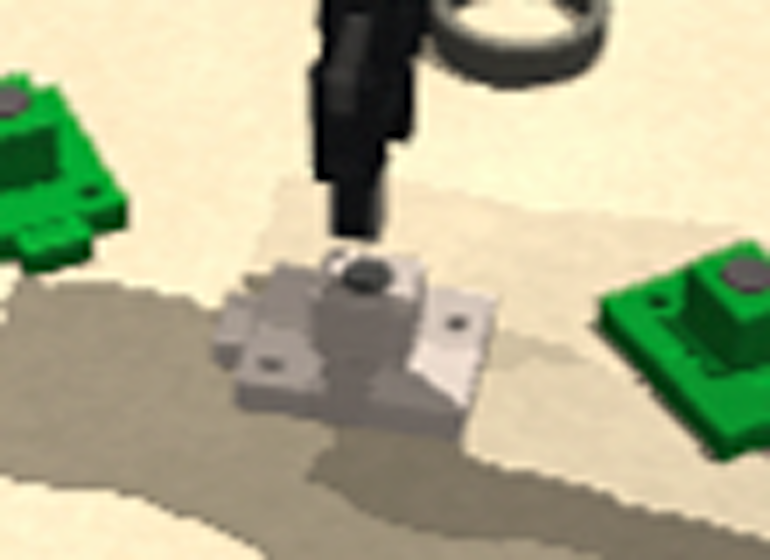

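View pics/t4.png

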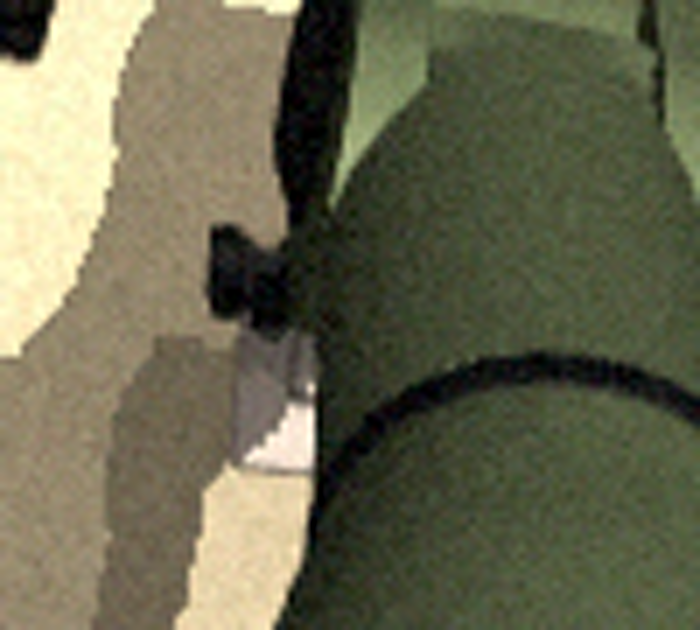

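Emit:
move_arm([
  [[0,-1,-25],[0,0,0]],
  [[0,-1,-50],[0,0,0]],
  [[0,-1,-70],[0,0,0]],
  [[0,-1,-76],[0,0,0]],
  [[0,-1,-76],[0,0,0]],
])

```text
clock: 9.22
position: [0.5894, -0.1565, 0.0465]
tool_rot: [-3.142, 0.0, 3.102]
force: [-0.3, 0.1, 0.0]
grip_width: 0.0596
```

Emit:
move_arm([
  [[0,-1,0],[0,0,0]],
  [[0,-1,0],[0,0,0]],
  [[0,-1,0],[0,0,0]],
  [[0,-1,0],[0,0,0]],
  [[0,-1,0],[0,0,0]],
], jaw=25, grip_force=80)

```text
clock: 9.85
position: [0.5897, -0.158, 0.0474]
tool_rot: [-3.141, 0.001, 3.101]
force: [-2.1, -0.3, 8.4]
grip_width: 0.0347
```

Emit:
move_arm([
  [[0,0,15],[0,0,0]],
  [[0,0,50],[0,0,0]],
  [[0,0,90],[0,0,0]],
  [[0,0,110],[0,0,0]],
  [[0,0,110],[0,0,0]],
  [[0,0,110],[0,0,0]],
])

```text
clock: 10.6
position: [0.5888, -0.1576, 0.1557]
tool_rot: [3.141, -0.001, 3.102]
force: [-0.2, -0.7, -4.1]
grip_width: 0.0347
```

```bash
python3 - <<'E'
from snap import *; import pickle
a=snap("side",205,90,110,80,7,"s5.png"); 
s=observe(); print(s['clock'],s['position'],s['tool_rot'],s['force'],s['moment'],s['grip_width'])
pickle.dump((a,s),open("d5.pkl","wb"))
E
```

```text
10.65 [ 0.58867907 -0.15751774  0.15538656] [ 3.14136253e+00 -1.45444517e-03  3.10179285e+00] [-0.13004457 -0.34478973 -4.2456164 ] [0.01925568 0.03526939 0.00731656] 0.03450543445994304
```

View pics/s5.png

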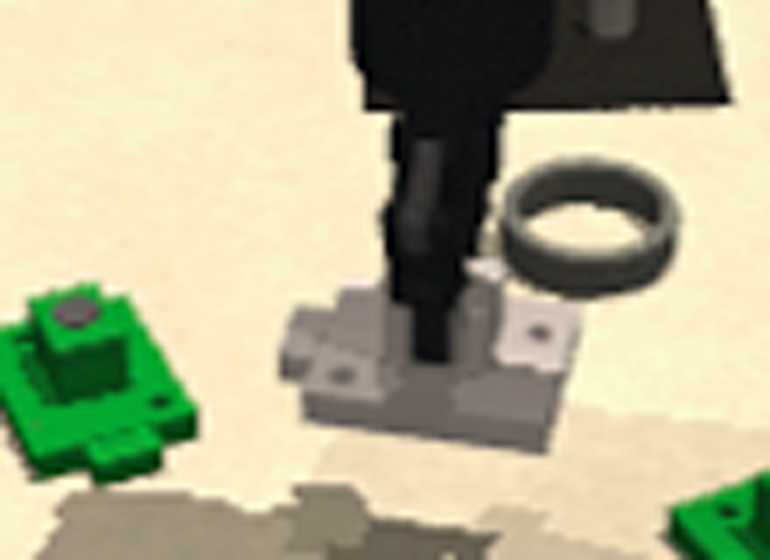

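```bash
python3 - <<'E'
from h import *
import pickle
s,st=pickle.load(open("d5.pkl","rb"))
z=.108
L=np.array([[36,26,16],[-36,-18,16],[50,40,16],[-50,40,0],[-50,-40,16],[50,40,0],[-50,40,16]])/1000+[0,0,z]
uv=cr([(343,373),(540,331),(303,394),(547,452),(580,310),(305,420),(556,400)],205,90,7)
for k in (slice(0,2),slice(None),slice(0,5)):
    q,r=fit([(s,L[k],uv[k])],[.589,-.157,-.04]);print(q.round(4));print(r.round(1).tolist())
E
```

```text
[ 0.588  -0.1578 -0.0444]
[[0.0, -0.0], [-0.0, 0.0]]
[ 0.588  -0.1584 -0.0164]
[[0.2, 0.1], [-0.1, -0.4], [0.0, -0.4], [0.5, 0.1], [0.1, -1.4], [-0.2, 0.3], [-0.6, 3.0]]
[ 0.588  -0.1569 -0.0309]
[[0.0, 0.3], [-0.1, 0.1], [-0.2, -0.3], [0.1, 0.6], [0.2, -0.9]]
```

Emit:
move_arm([
  [[-3,25,5],[0,0,-0.01]],
  [[-7,65,5],[0,0,-0.03]],
  [[-12,110,5],[0,0,-0.045]],
  [[-17,155,5],[0,0,-0.065]],
  [[-22,200,5],[0,0,-0.08]],
  [[-27,245,5],[0,0,-0.1]],
  [[-31,285,5],[0,0,-0.115]],
  [[-34,312,5],[0,0,-0.125]],
  [[-34.7,322,5],[0,0,-0.13]],
  [[-34.7,322,0],[0,0,-0.13]],
  [[-34.7,322,0],[0,0,-0.13]],
  [[-34.7,322,0],[0,0,-0.13]],
])

```text
clock: 12.15
position: [0.5547, 0.1632, 0.1562]
tool_rot: [-3.141, -0.0, 2.97]
force: [0.3, 0.5, -3.4]
grip_width: 0.0347
```

```bash
python3 - <<'E'
from snap import *; import pickle
a=snap("side",205,190,110,90,7,"s6.png"); 
s=observe(); print(s['clock'],s['position'],s['tool_rot'],s['force'],s['moment'],s['grip_width'])
pickle.dump((a,s),open("d6.pkl","wb"))
E
```

```text
12.2 [0.55474075 0.16339945 0.1563027 ] [-3.14131851e+00  5.60372212e-05  2.97053750e+00] [ 0.58184127  0.52211419 -4.04323339] [-0.03526626  0.00145905  0.03279655] 0.034892763895666014
```

View pics/s6.png

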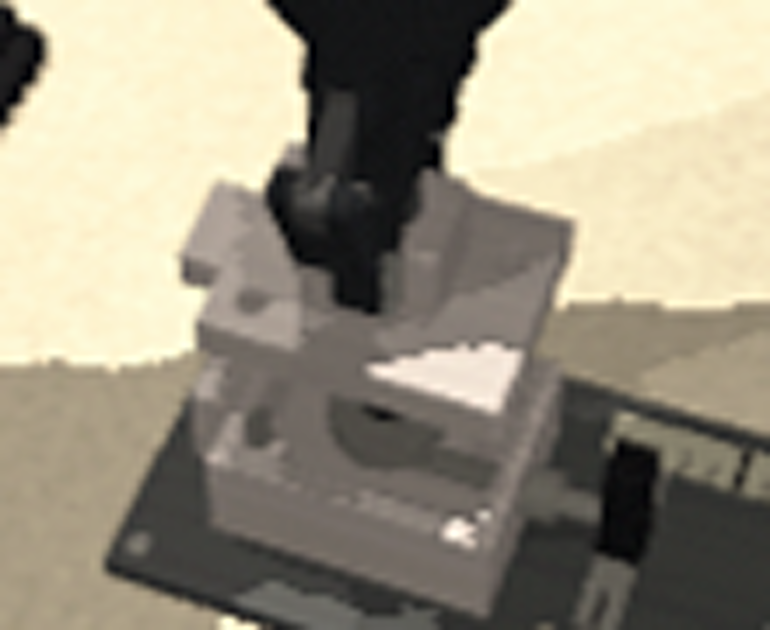

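```bash
python3 - <<'E'
from h import *
import pickle
s,st=pickle.load(open("d6.pkl","rb"))
z=.109
L=np.array([[36,26,16],[50,40,16],[-50,-40,16],[50,40,0]])/1000+[0,0,z]
uv=cr([(252,300),(200,324),(576,220),(200,346)],205,190,7)
q,r=fit([(s,L,uv)],[.554,.1634,-.17]);print(q.round(4));print(r.round(1).tolist())
im=s["frame"][190:280,205:315,::-1].astype(float); im=np.clip(im*1.3,0,255).astype(np.uint8); im=cv2.resize(im,None,fx=7,fy=7,interpolation=cv2.INTER_CUBIC)
def dr(q,P,c):
    p=((proj(s,place(q,np.array(P)/1000))-[205,190]+.5)*7-.5); cv2.polylines(im,[np.round(p).astype(int)],True,c,1)
R=lambda a,b,c,e,z:[[a,c,z],[b,c,z],[b,e,z],[a,e,z]]
C=lambda x,y,r,z:[[x+r*np.cos(a),y+r*np.sin(a),z] for a in np.linspace(0,6.28,20)]
qb=[.5536,.1645,-.17]; qc=[.5542,.1634,-.171]
for zz in(109,125): dr(qc,R(-50,50,-40,40,zz),(0,0,255))
dr(qc,C(36,26,5,125),(0,0,255))
for zz in (50,): dr(qb,R(-50,50,-40,40,zz),(255,0,0))
dr(qb,C(36,26,4,50),(255,0,0));dr(qb,C(36,26,1.5,70),(255,0,255));dr(qb,R(-93,-77,-8,8,65),(0,255,255)); dr(qb,R(-150,80,-65,65,10),(0,255,0))
cv2.imwrite("pics/o6.png",im)
E
```

```text
[ 0.5531  0.1634 -0.1649]
[[0.4, -0.1], [-0.5, -0.5], [0.3, -0.2], [-0.2, 0.8]]
```

View pics/o6.png

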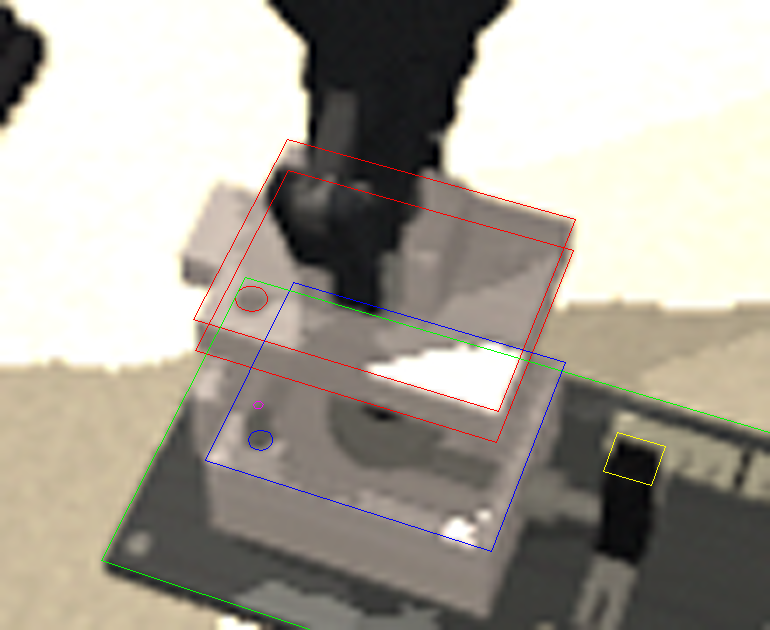

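Emit:
move_arm([
  [[-0.7,1.1,-8],[0,0,0]],
  [[-0.7,1.1,-16],[0,0,0]],
  [[-0.7,1.1,-24],[0,0,0]],
  [[-0.7,1.1,-32],[0,0,0]],
  [[-0.7,1.1,-32],[0,0,0]],
  [[-0.7,1.1,-32],[0,0,0]],
])

```text
clock: 12.95
position: [0.554, 0.1655, 0.1244]
tool_rot: [3.142, 0.0, 2.972]
force: [1.1, -0.5, -3.0]
grip_width: 0.0346
```

```bash
python3 - <<'E'
from snap import *; import pickle
a=snap("side",205,190,110,90,7,"s7.png"); 
s=observe(); print(s['clock'],s['position'],s['tool_rot'],s['force'],s['moment'],s['grip_width'])
E
```

```text
13.0 [0.55398524 0.16551545 0.12453023] [3.14140322e+00 3.59292633e-04 2.97177865e+00] [ 1.46907341 -0.09482537 -4.76272542] [-0.01390749  0.0149375  -0.00910572] 0.03467186809797997
```

View pics/s7.png

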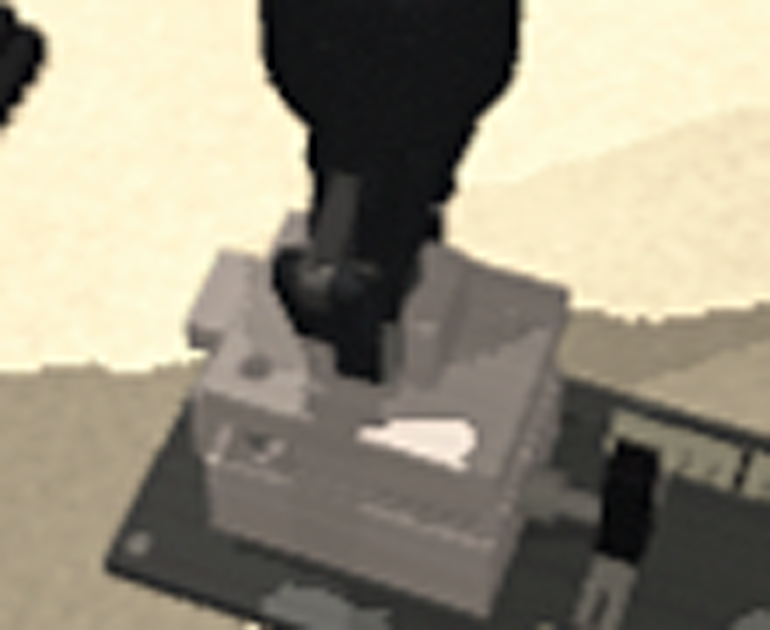

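Emit:
move_arm([
  [[0,-0.9,0],[0,0,0]],
  [[0,-0.9,-4],[0,0,0]],
  [[0,-0.9,-7],[0,0,0]],
  [[0,-0.9,-10],[0,0,0]],
  [[0,-0.9,-10],[0,0,0]],
])

```text
clock: 13.62
position: [0.5537, 0.1645, 0.114]
tool_rot: [-3.141, -0.0, 2.972]
force: [0.6, -0.4, -3.8]
grip_width: 0.0346
```

Emit:
move_arm([
  [[0,0,-2],[0,0,0]],
  [[0,0,-4],[0,0,0]],
  [[0,0,-6],[0,0,0]],
  [[0,0,-6],[0,0,0]],
])

```text
clock: 14.12
position: [0.5537, 0.1645, 0.1081]
tool_rot: [-3.141, -0.0, 2.972]
force: [0.1, 0.1, -4.0]
grip_width: 0.0346
```

Emit:
move_arm([
  [[0,0,-1],[0,0,0]],
  [[0,0,-2.5],[0,0,0]],
  [[0,0,-4],[0,0,0]],
  [[0,0,-5],[0,0,0]],
  [[0,0,-5],[0,0,0]],
])

```text
clock: 14.75
position: [0.5538, 0.1645, 0.1032]
tool_rot: [-3.142, -0.0, 2.972]
force: [1.3, -0.2, -3.5]
grip_width: 0.0347
```

```bash
python3 snap.py side 205 190 110 90 7 s8.png
```

View pics/s8.png

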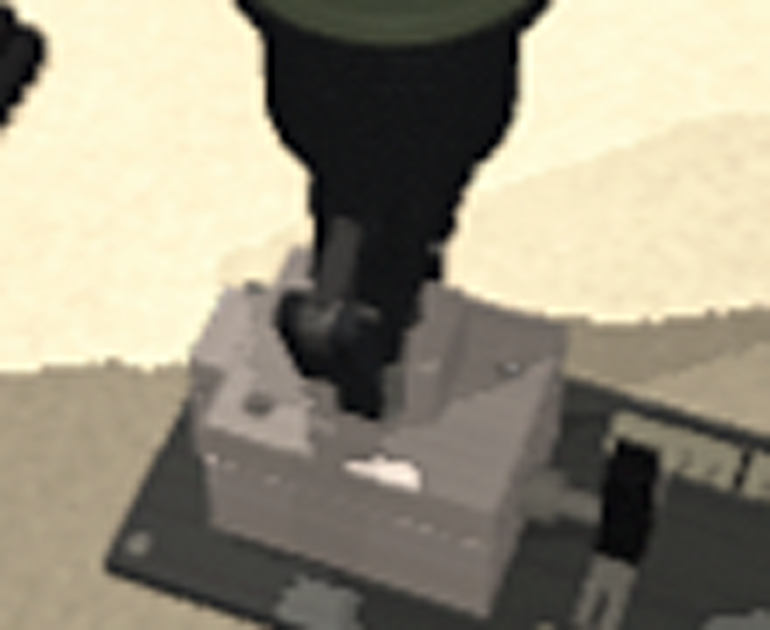

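The cover is on the dowels, about 6 mm above the rim and just reaching the pad. Next I'll press it down.

Emit:
move_arm([
  [[0,0,-1.5],[0,0,0]],
  [[0,0,-3],[0,0,0]],
  [[0,0,-4.5],[0,0,0]],
  [[0,0,-5.5],[0,0,0]],
  [[0,0,-5.5],[0,0,0]],
  [[0,0,-5.5],[0,0,0]],
], grip_force=100)

```text
clock: 15.55
position: [0.554, 0.1646, 0.0981]
tool_rot: [3.141, 0.0, 2.972]
force: [-2.2, 0.1, 6.0]
grip_width: 0.0344
```

Emit:
move_arm([
  [[0,0,-0.8],[0,0,0]],
  [[0,0,-1.4],[0,0,0]],
  [[0,0,-1.4],[0,0,0]],
  [[0,0,-1.4],[0,0,0]],
])

```text
clock: 16.05
position: [0.5539, 0.1646, 0.0974]
tool_rot: [3.141, 0.0, 2.972]
force: [-7.8, -2.8, 23.9]
grip_width: 0.0348
```

Emit:
move_arm([
  [[-0.4,-0.1,0.4],[0,0,0]],
  [[-0.7,-0.2,0.4],[0,0,0]],
  [[-0.7,-0.2,0.4],[0,0,0]],
  [[-0.7,-0.2,0.4],[0,0,0]],
])

```text
clock: 16.55
position: [0.5539, 0.1645, 0.0975]
tool_rot: [3.141, 0.002, 2.972]
force: [-0.6, 0.3, 11.1]
grip_width: 0.0346
```

```bash
python3 - <<'E'
from snap import *; import pickle
a=snap("side",205,190,110,90,7,"s9.png"); pickle.dump(a,open("d9.pkl","wb"))
s=observe(); print(s['clock'],s['position'],s['tool_rot'],s['force'],s['moment'],s['grip_width'])
E
```

```text
16.6 [0.55387996 0.16455138 0.09751159] [3.14071462e+00 1.61259252e-03 2.97165787e+00] [ 0.05074311  0.44009708 11.59574838] [-0.18414631  0.12899822 -0.00858019] 0.03452975661463075
```

View pics/s9.png

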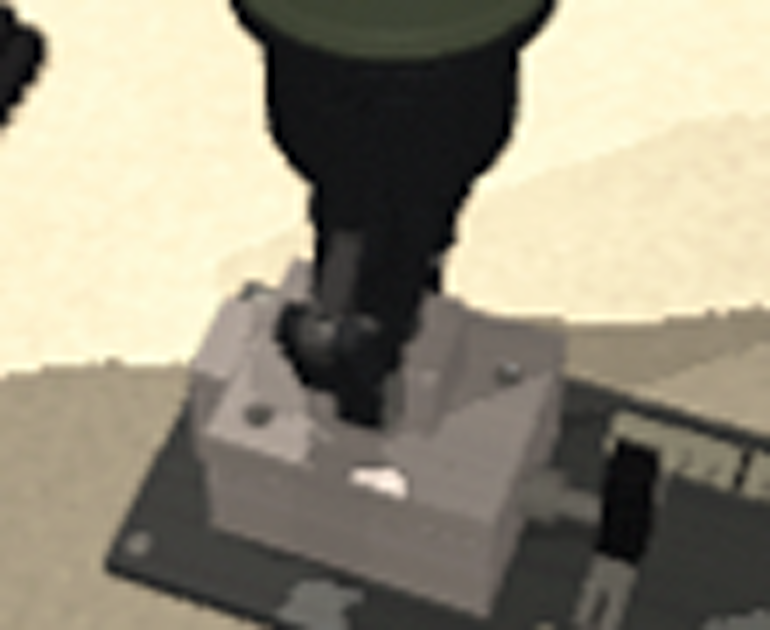

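Emit:
move_arm([
  [[0,0,-0.25],[0,0,0]],
  [[0,0,-0.25],[0,0,0]],
  [[0,0,-0.25],[0,0,0]],
  [[0,0,-0.25],[0,0,0]],
  [[0,0,-0.25],[0,0,0]],
  [[0,0,-0.25],[0,0,0]],
])

```text
clock: 17.35
position: [0.5539, 0.1645, 0.0975]
tool_rot: [3.141, 0.002, 2.972]
force: [-1.8, -0.7, 16.1]
grip_width: 0.0347
```

```bash
python3 - <<'E'
from h import *
from snap import *
s=grab_frame("side"); st=observe(); print(st['clock'],st['position'],st['tool_rot'],st['force'],st['moment'],abs(st['qd']).max())
im=s["frame"][190:280,205:315,::-1].astype(float); im=np.clip(im*1.3,0,255).astype(np.uint8); im=cv2.resize(im,None,fx=7,fy=7,interpolation=cv2.INTER_CUBIC)
def dr(q,P,c):
    p=((proj(s,place(q,np.array(P)/1000))-[205,190]+.5)*7-.5); cv2.polylines(im,[np.round(p).astype(int)],True,c,1)
R=lambda a,b,c,e,z:[[a,c,z],[b,c,z],[b,e,z],[a,e,z]]
q=[.5530,.1645,-.17]
dr(q,R(-50,50,-40,40,66),(0,0,255)); dr(q,R(-93,-77,-8,8,65),(0,255,255)); dr(q,R(-150,80,-65,65,10),(0,255,0))
cv2.imwrite("pics/o10.png",im)
E
```

```text
17.4 [0.55384916 0.16457516 0.09743847] [3.14072373e+00 1.61120939e-03 2.97173518e+00] [-2.33867943 -0.64185091 15.89000253] [-0.37948404  0.55297391  0.02970864] 0.0010992884922288034
```

View pics/o10.png

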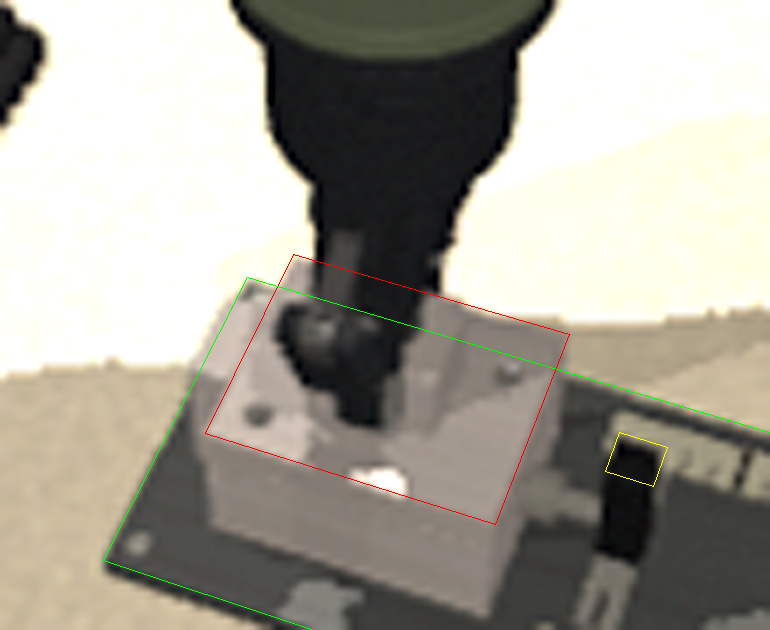

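```bash
python3 -c "
from workcell import *
print(job_done()); s=observe(); print(s['clock'],s['position'],s['force'])"
```

```text
the job is handed in; nothing more can be done
None
the job is handed in; nothing more can be done
```

I proved the belt tensioner, then set the aluminium cover on the dowels and pressed it shut. I handed the job in at about 17.4 s with the gripper still holding it down; no verdict was reported.

- **Tensioner:** I pulled the slide about 29.5 mm. The pointer lined up with the bold line in the side picture, at about 7 N. I held it for more than a second and let go, and the picture showed it back home.
- **Cover:** I picked the silver cover by its block, not the green look-alikes, with its lug on the same end as the housing's. It went down over the dowels with no sign of catching.
- **Last checks:** The tool height matched the flush position, and no gap showed at the seam in the side view. The arm was pushing down with about 16 N, stood still, and was level to about 0.002 rad. The slide was home.
- **Disagreements:** The two cameras differed by 3 to 5 mm in y. The grip on the tab agreed with the side camera, so I used that. The first full press read 24 N with about 8 N sideways, so I eased off and shifted 0.7 mm. About 2 N of side force remained at the end.
- **Not checked:** The arm blocked the top view of the closed housing, so I confirmed it only from the side. I did not re-measure the mouse, tape roll or bin; the arm did not go near them.

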